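Put the desk things back on their own stands

ROBOT

A 7-joint arm with a two-finger parallel gripper is mounted at the origin on the work surface. World frame = base frame: x ahead of the robot, y to its left, z up, the work surface at z = 0. Lengths are in m, angles in degrees, forces in N, time in s.
With the tool pointing down it reaches from about 0.425 to 0.875 m from the base axis. Payload 4.7 kg.
Tool frame: the origin (TCP) lies midway between the tips of the shut fingers; the grasp point (between the pads) lies 19 mm behind it (env.grip_point_offset is the distance from the TCP to the grasp point, in m); z points along the fingers, y is the line along which they close (so a half turn about z gives the same grasp; the last joint's range is limited). The gripper opens to 87 mm and grips with 3 to 60 N. Pads are 19 mm wide; open, the fingers measure 117 mm over their backs; the gripper's body (75 mm by 190 mm) begins 51 mm behind the grasp point.
Start: joints at [-68.176, 18.392, -4.016, 83.108, 1.295, 78.541, -3.26], TCP at [0.233, 0.607, 0.223] pointing down, gripper open.
Joint ranges: [-163.93, 163.93], [-17.29, 119.83], [-79.2, 71.16], [3.27, 140.29], [-89.18, 269.18], [5.43, 117.66], [-154.24, 154.24]. Speed limits (degrees/s): [147.25, 147.25, 180, 180, 180, 180, 180].

INTERFACE

Orientations are given as [roll, pitch, yaw] about the fixed x, y, z axes, in that order (R = Rz(yaw) Ry(pitch) Rx(roll)).
In Python, from cell import env gives the robot as it stands.
- The arm moves only by the shell command python3 -m jog 'ROWS' [FORCE]. ROWS is JSON, a list of rows, each a list of 7 numbers: the shift along the tool's x, y, z in m, then the turn, a rotation vector about the tool's x, y, z in rad, then the finger opening in m, from 0 to 0.087. A call has 1 to 12 rows; each row shifts and turns the commanded pose from where the row before left it, along the tool's axes as they then stand; what a row does not reach is not made up. A row lasts 1/12 s, in which the tool goes at most 41.7 mm and 7.16 degrees, less where a joint would pass 70% of its speed; a pose out of reach is approached as far as the arm can. A call is refused whole if a number of a shift passes 0.0417 or a number of a turn 0.125, either way. A call with a gripper value outside its range is refused whole. The fingers move at their own pace and stop on an object; FORCE is the grip in N (left out, the last holds). Time passes only in rows, so rows that do not move let the fingers close. It gives the time, the measured TCP pose, the force, the opening and the grip force at its end, in the units of the state.
- env.get_obs(): the state, without advancing time (a new reading comes with each control period).
- env.read_camera(name): name is "scene" or "top" or "wrist"; returns the picture (480x640x3 uint8, blue, green, red); there is no depth.
- env.get_calibration(name): a dict with "fov_y" (degrees; the focal length in pixels is half the picture's height over the tangent of half this angle, whatever the lens; pixels are square), "cx", "cy" (the principal point, pixels), "pose" (4x4, takes a point from camera to world coordinates). Camera axes: x right, y up, looking along -z (the intrinsics and any distortion apply to the point x, -y, -z); pixel columns grow to the right and rows downward; lengths in m; the calibration is good to about 2 mm. A picture is of the moment at which its call begins: read the wrist's pose just before it. get_calibration takes no time and is no camera call; for the wrist camera it gives the pose at the moment of the call.
- env.sign_off(): hands the job in; it is judged then, once.
The state is a dict: "time_s": time; "qpos": joint angles; "joint_velocities": joint speeds; "effort": joint torques, N m; "tool_pos": TCP position; "tool_rot": TCP orientation; "force": force on the tool from outside, world axes, zero at the start; "wrist_torque": the same for the moment, N m; "grip_width": finger opening in m; "grasp_force": force on a finger pad.
Only numpy, scipy, OpenCV 4.12 (cv2) and the standard library are available. Lean on these libraries where they do the work, as an engineer would, in place of code of your own. Each camera call takes 0.05 s, during which the arm holds its last target. There are 200 camera calls.

TASK

After the desk was wiped, the tea tin, the alarm clock and the spectacles case were each put back on the wrong wooden stand. Put each on its own, centred: the tin on the round stand, the clock on the short rectangular one and the case on the long one, clock and case lined up with the length of their stands (either way round). Whatever has to wait meanwhile waits on the empty cork mat - never set any of the three down on the bare desk - and leave the mug, the pill bottle and the bowl where they are.

Things in the scene. Friction and masses are not known exactly. Their poses are not given: they have to be found in the camera images.
- tin: round metal tea tin, upright cylinder 60 mm across and 84 mm high, paper band round it, about 0.2 kg; starts on the short rectangular stand. Origin: centre of its underside, z up
- clock: white box-shaped alarm clock, 45 mm deep (its x) x 90 mm wide (its y) x 66 mm high with a 2 mm raised bar on top, round dial on its +x face, about 0.2 kg; starts on the long stand. Origin: centre of its underside, z up
- case: closed black hard spectacles case, lying flat: 56 mm wide (its x) x 150 mm long (its y) x 36 mm high, edges rounded by 7 mm, about 0.15 kg; starts on the round stand and overhangs it at both ends. Origin: centre of its underside, z up
- round_stand: round flat board of light wood, 96 mm across, 8 mm thick, the tin's own stand; fixed to the desk; it does not move. Origin: centre of its underside, on the desk; z up
- rect_stand: short rectangular flat board of light wood, 70 mm (its x) x 110 mm (its y), 8 mm thick, the clock's own stand; fixed to the desk; it does not move. Origin: centre of its underside, on the desk; z up
- long_stand: long rectangular flat board of light wood, 76 mm (its x) x 170 mm (its y), 8 mm thick, the spectacles case's own stand; fixed to the desk; it does not move. Origin: centre of its underside, on the desk; z up
- mat: square brown cork mat, 130 x 130 mm, 6 mm thick, empty at the start: the free spot; fixed to the desk; it does not move. Origin: centre of its underside, on the desk; z up
- mug: white ceramic mug, 72 mm across and 78 mm high, handle on its +y side reaching 72 mm from the axis; loose, to be left alone. Origin: centre of its underside, z up
- pills: small amber pill bottle with white cap, 40 mm across, 75 mm high; loose, to be left alone. Origin: centre of its underside, z up
- bowl: white ceramic bowl, 110 mm across, 50 mm high; loose, to be left alone. Origin: centre of its underside, z up
Mind the look-alikes: they are no part of the job. What is shaped like the tin but black or red is not meant.

How it is judged (in metres and radians):
On the way:
1. one of the three things stands, let go, on the cork mat (((horizontal distance between tin and mat below 0.06 m and z of tin in the frame of mat between 0.003 and 0.009 m and angle between tin's own z axis and vertical below 0.1 rad and contact force between tin and the fingers below 0.1 N and linear speed of tin below 0.03 m/s) or (horizontal distance between clock and mat below 0.06 m and z of clock in the frame of mat between 0.003 and 0.009 m and angle between clock's own z axis and vertical below 0.1 rad and contact force between clock and the fingers below 0.1 N and linear speed of clock below 0.03 m/s) or (horizontal distance between case and mat below 0.06 m and z of case in the frame of mat between 0.003 and 0.009 m and angle between case's own z axis and vertical below 0.1 rad and contact force between case and the fingers below 0.1 N and linear speed of case below 0.03 m/s))), for 0.2 s.
At the end, for the whole second after the job is handed in: The tin stands on the round stand, the clock on the short rectangular stand and the case on the long stand, each upright, at rest on the board, its centre within 12 mm of the stand's centre; clock and case are turned within 0.2 rad of their stand's length, either way round (horizontal distance between tin and round_stand below 0.012 m and z of tin in the frame of round_stand between 0.005 and 0.011 m and angle between each of tin, clock, case's own z axis and vertical below 0.1 rad and linear speed of each of tin, clock, case below 0.02 m/s and angular speed of each of tin, clock, case below 0.2 rad/s and horizontal distance between clock and rect_stand below 0.012 m and z of clock in the frame of rect_stand between 0.005 and 0.011 m and angle between the y axis of clock and the y axis of rect_stand, either way round below 0.2 rad and horizontal distance between case and long_stand below 0.012 m and z of case in the frame of long_stand between 0.005 and 0.011 m and angle between the y axis of case and the y axis of long_stand, either way round below 0.2 rad); the robot touches nothing.
It fails at once if the tin, the clock or the case is set down on the bare desk (height (world z) of any of tin, clock, case below 0.003 m).
It fails at once if the mug is shifted by more than 15 mm or knocked over (distance of mug from where it was at the start of the episode above 0.015 m).
It fails at once if the pill bottle is shifted by more than 15 mm or knocked over (distance of pills from where it was at the start of the episode above 0.015 m).
It fails at once if the bowl is shifted by more than 15 mm or knocked over (distance of bowl from where it was at the start of the episode above 0.015 m).
It also fails if it takes over 110 s, if anything falls off the work surface, if the arm or the gripper's body presses on something with over 40 N, if the wrist force passes 120 N, or if a joint passes its speed limit or range.

## Working session

There is one attempt and no reset: what is moved stays moved. The work goes in short steps, Python scripts to look and compute and a shell command to move; the robot and the scene stay as the last step left them, time stands still between calls to the robot, and variables do not carry over. Pictures are saved under pics/ and viewed, at most 14 in all, crops included, and the job is handed in when it is done.

```bash
mkdir -p pics; ls
python3 - <<'E'
from cell import env
import cv2
o=env.get_obs();print({k:o[k] for k in('time_s','qpos','tool_pos','tool_rot','grip_width')},env.grip_point_offset)
for n in('scene','top'):
    cv2.imwrite(f'pics/{n}1.png',env.read_camera(n));print(n,env.get_calibration(n))
E
```

```text
pics
{'time_s': 0.0, 'qpos': array([-68.17490706,  18.43840357,  -4.01694433,  83.17430727,
         1.29554491,  78.54035842,  -3.26006898]), 'tool_pos': array([0.23296175, 0.60623287, 0.22147435]), 'tool_rot': array([-1.79892209e+02,  5.80334785e-03,  1.58986029e+02]), 'grip_width': 0.08711241746292503} 0.0187
scene {'fov_y': 45.15901399526656, 'cx': 323.57671166300906, 'cy': 236.95163450140564, 'pose': array([[-0.12221924, -0.8145555 ,  0.56706419,  1.32320606],
       [ 0.99248292, -0.10394981,  0.06459167,  0.10542675],
       [ 0.00633272,  0.57069587,  0.82113709,  1.03738414],
       [ 0.        ,  0.        ,  0.        ,  1.        ]])}
top {'fov_y': 52.2717485739538, 'cx': 320.5311258802881, 'cy': 232.480551854219, 'pose': array([[ 0.01063107,  0.99370146, -0.11155439,  0.5076753 ],
       [-0.99939999,  0.00688124, -0.03394573,  0.02112909],
       [-0.03296428,  0.11184834,  0.99317839,  1.06797917],
       [ 0.        ,  0.        ,  0.        ,  1.        ]])}
```

View pics/scene1.png

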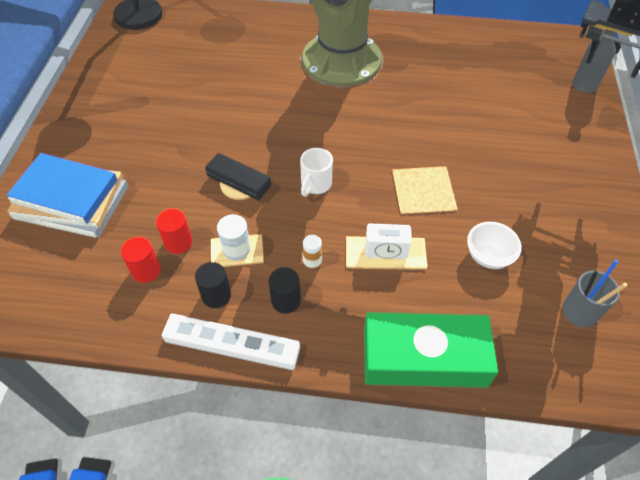

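View pics/top1.png

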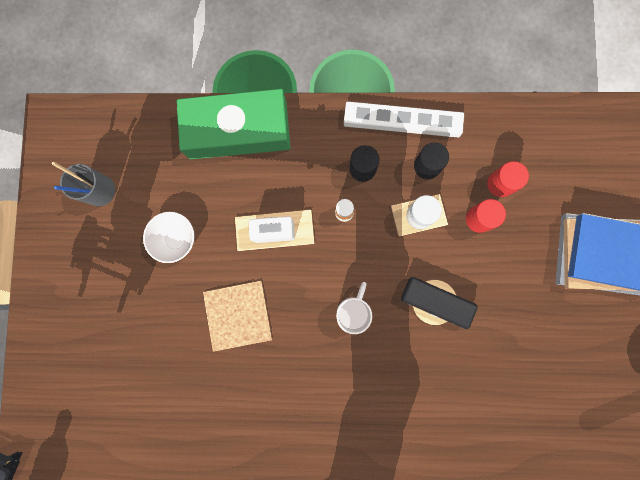

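The scene view shows the tin (233,237) on the short stand, the clock (388,243) on the long stand, the case (238,176) on the round stand and the mat (425,190). In the top view they are at tin (425,211), clock (270,230), case (439,303), mat (238,316), mug (354,316) with its handle pointing up the image, pills (344,210) and bowl (169,237).

```bash
cat > h.py <<'E'
from cell import env
import cv2, numpy as np
def rays(cal,uv,z):
    uv=np.atleast_2d(np.float64(uv)); f=240/np.tan(np.radians(cal['fov_y']/2)); P=np.array(cal['pose'])
    d=np.c_[(uv[:,0]-cal['cx'])/f,-(uv[:,1]-cal['cy'])/f,-np.ones(len(uv))]@P[:3,:3].T
    o=P[:3,3]; return (o+d*((z-o[2])/d[:,2])[:,None])[:,:2]
def mask(img,lo,hi,roi):
    m=cv2.inRange(cv2.cvtColor(img,cv2.COLOR_BGR2HSV),np.array(lo),np.array(hi)); o=np.zeros_like(m)
    x0,y0,x1,y1=roi;o[y0:y1,x0:x1]=m[y0:y1,x0:x1]
    n,l,s,_=cv2.connectedComponentsWithStats(o); k=1+np.argmax(s[1:,4]); return (l==k).astype(np.uint8)
def rect(cal,m,z):
    c=max(cv2.findContours(m,cv2.RETR_EXTERNAL,cv2.CHAIN_APPROX_NONE)[0],key=len)[:,0]
    w=rays(cal,c,z); r=cv2.minAreaRect((w*1000).astype(np.float32)); b=cv2.boxPoints(r)
    e=[b[1]-b[0],b[2]-b[1]]; L=max(e,key=np.linalg.norm)
    return np.round(r[0],1),np.round(r[1],1),'long axis dir deg',round(float(np.degrees(np.arctan2(L[1],L[0]))%180),1)
E
python3 - <<'E'
from h import *
img=cv2.imread('pics/top1.png');c=env.get_calibration('top')
hsv=cv2.cvtColor(img,cv2.COLOR_BGR2HSV)
for n,p in dict(mat=(238,316),long=(245,238),rect=(403,228),round=(432,315),tin=(426,212),clock=(255,236),case=(440,300),desk=(300,350)).items(): print(n,hsv[p[1],p[0]])
B=([10,50,170],[30,160,255])
print('mat',rect(c,mask(img,*B,(195,270,280,360)),.006))
print('long',rect(c,mask(img,*B,(225,200,325,260)),.008))
print('rect',rect(c,mask(img,*B,(385,190,455,240)),.008))
W=([0,0,170],[180,45,255])
print('tin',rect(c,mask(img,*W,(400,190,455,240)),.092))
print('clock',rect(c,mask(img,*W,(240,205,305,250)),.074))
print('case',rect(c,mask(img,[0,0,0],[180,255,60],(395,270,485,335)),.044))
print('round',rect(c,mask(img,*B,(400,270,470,335)),.008))
print('mug',rays(c,(354,316),.078),'handle',rays(c,(364,285),.05),'pills',rays(c,(344,208),.075),'bowl',rays(c,(169,238),.05))
E
```

```text
mat [ 17  94 235]
long [ 20  80 239]
rect [ 21  72 243]
round [ 18  33 238]
tin [  0   0 245]
clock [  0   0 247]
case [105   7  77]
desk [ 11 123 133]
mat (array([445.3, 236.6]), array([129.8, 129.8]), 'long axis dir deg', 11.6)
long (array([624.1, 158.7]), array([ 61.6, 169.8]), 'long axis dir deg', 95.7)
rect (array([ 666.7, -157. ]), array([ 69.8, 109.3]), 'long axis dir deg', 103.7)
tin (array([ 661.7, -153.1]), array([60.5, 77.1]), 'long axis dir deg', 119.5)
clock (array([624.9, 165.1]), array([ 51.3, 110.3]), 'long axis dir deg', 93.9)
case (array([ 503.5, -188.8]), array([153.4,  52.1]), 'long axis dir deg', 88.2)
round (array([ 445.8, -172.2]), array([75.7, 21. ]), 'long axis dir deg', 66.3)
mug [[ 0.45166909 -0.01362314]] handle [[ 0.51353336 -0.03502531]] pills [[0.67009854 0.007414  ]] bowl [[0.60805088 0.37638999]]
```

```bash
python3 -m jog '[[0,0,-0.01,0,0,0.11,0.087],[0,0,-0.01,0,0,0.11,0.087],[0,0,-0.01,0,0,0.11,0.087],[0,0,-0.01,0,0,0.11,0.087],[0,0,-0.01,0,0,0.11,0.087],[0,0,-0.01,0,0,0.11,0.087],[0,0,-0.01,0,0,0.11,0.087],[0,0,-0.01,0,0,0.11,0.087],[0,0,-0.01,0,0,0.11,0.087],[0,0,-0.01,0,0,0.11,0.087]]'
python3 -m jog '[[-0.034,0.021,0,0,0,0,0.087],[-0.034,0.021,0,0,0,0,0.087],[-0.034,0.021,0,0,0,0,0.087],[-0.034,0.021,0,0,0,0,0.087],[-0.034,0.021,0,0,0,0,0.087],[-0.034,0.021,0,0,0,0,0.087],[-0.034,0.021,0,0,0,0,0.087],[-0.034,0.021,0,0,0,0,0.087],[-0.034,0.021,0,0,0,0,0.087],[-0.034,0.021,0,0,0,0,0.087],[-0.034,0.021,0,0,0,0,0.087],[0,0,0,0,0,0,0.087]]'
python3 - <<'E'
from h import *
import pickle
c=env.get_calibration('wrist');im=env.read_camera('wrist');cv2.imwrite('pics/w1.png',im);pickle.dump(c,open('pics/w1.pkl','wb'));print(c)
E
```

```text
time_s: 0.93
tool_pos: [0.233, 0.6065, 0.3224]
tool_rot: [-180.0, 0.1, 95.7]
force: [0.1, 0.2, 0.3]
grip_width: 0.0869
grasp_force: 0.0
time_s: 1.93
tool_pos: [0.5071, 0.2487, 0.3226]
tool_rot: [179.9, 0.3, 95.1]
force: [0.6, -1.4, -0.5]
grip_width: 0.0868
grasp_force: 0.0
{'fov_y': 58.26475638053372, 'cx': 316.16940629544825, 'cy': 244.04397594308156, 'pose': array([[ 0.99590285, -0.08712077, -0.02423808,  0.50082963],
       [ 0.09040215,  0.96577522,  0.2431166 ,  0.31469272],
       [ 0.00222804, -0.24431168,  0.9696942 ,  0.48320436],
       [ 0.        ,  0.        ,  0.        ,  1.        ]])}
```

View pics/w1.png

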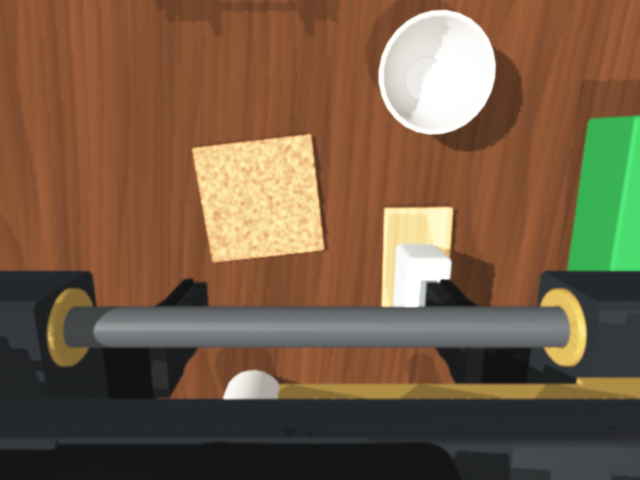

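The wrist view shows the mat (260,198), the bowl (438,72) and the clock (422,275) on the long stand, half hidden; the gripper covers the rows below 270. I'll take the next views with the tool shifted to -y of each target.

```bash
cat > snap.py <<'E'
from h import *
import pickle,sys
c=env.get_calibration('wrist');im=env.read_camera('wrist');n=sys.argv[1];cv2.imwrite(f'pics/{n}.png',im);pickle.dump(c,open(f'pics/{n}.pkl','wb'))
o=env.get_obs();print(o['tool_pos'].round(4),o['tool_rot'].round(2),round(o['time_s'],2))
E
python3 -m jog '[[-0.033,0.016,0,0,0,0,0.087],[-0.033,0.016,0,0,0,0,0.087],[-0.033,0.016,0,0,0,0,0.087],[-0.033,0.016,0,0,0,0,0.087],[-0.033,0.016,0,0,0,0,0.087],[0,0,0,0,0,0,0.087],[0,0,0,0,0,0,0.087]]' >/dev/null
python3 snap.py w2
python3 -m jog '[[-0.035,-0.0045,0,0,0,0,0.087],[-0.035,-0.0045,0,0,0,0,0.087],[-0.035,-0.0045,0,0,0,0,0.087],[-0.035,-0.0045,0,0,0,0,0.087],[-0.035,-0.0045,0,0,0,0,0.087],[-0.035,-0.0045,0,0,0,0,0.087],[-0.035,-0.0045,0,0,0,0,0.087],[-0.035,-0.0045,0,0,0,0,0.087],[-0.035,-0.0045,0,0,0,0,0.087],[-0.035,-0.0045,0,0,0,0,0.087],[0,0,0,0,0,0,0.087],[0,0,0,0,0,0,0.087]]' >/dev/null
python3 snap.py w3
python3 -c "
import cv2,numpy as np
a=[cv2.imread(f'pics/w{i}.png')[:300] for i in (2,3)];cv2.imwrite('pics/w23.png',np.vstack(a))"
```

```text
[0.5981 0.1035 0.3219] [-1.7993e+02 -4.0000e-02  9.5930e+01] 2.62
[ 0.5905 -0.2479  0.3221] [-1.800e+02 -1.000e-01  9.605e+01] 3.67
```

View pics/w23.png

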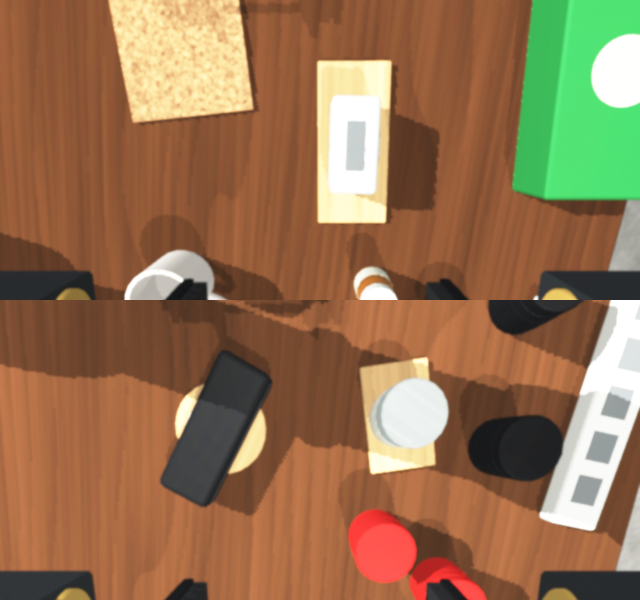

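The w2 half shows the clock centred at (355,145) on the long stand, whose corners run (318,61)-(390,222). In w3 the tin's lid is at (411,112), the short stand spans (361,60)-(434,172), and the case is at (216,128) over the round stand at (221,127). I'll fit projected model silhouettes to the masks.

```bash
cat > fit.py <<'E'
from h import *
from scipy.optimize import minimize
def proj(cal,X):
    P=np.array(cal['pose']);f=240/np.tan(np.radians(cal['fov_y']/2));p=(X-P[:3,3])@P[:3,:3]
    return np.c_[cal['cx']+f*p[:,0]/-p[:,2],cal['cy']-f*p[:,1]/-p[:,2]]
def box(a,b,h,z0,r=0):  # a x b x h, edges chamfered by r
    l=[]
    for z,i in ((0,r*.8),(r*.3,r*.3),(r,0),(h-r,0),(h-r*.3,r*.3),(h,r*.8)):
        for sx in(-1,1):
            for sy in(-1,1): l.append([sx*(a/2-i),sy*(b/2-i),z0+z])
    return np.array(l)
def cyl(d,h,z0):
    t=np.linspace(0,2*np.pi,60);return np.vstack([np.c_[d/2*np.cos(t),d/2*np.sin(t),0*t+z] for z in(z0,z0+h)])
def fit(cal,m,M,x0,ignore=None,rot=True):
    """centre (m) and direction of model y axis (deg) by silhouette IoU; ignore = pixels not counted"""
    m=m>0; S=4; big=cv2.resize(m.astype(np.float32),None,fx=1,fy=1)
    def cost(p):
        a=np.radians(p[2]*100-90) if rot else 0; R=np.array([[np.cos(a),-np.sin(a)],[np.sin(a),np.cos(a)]])
        X=np.c_[M[:,:2]@R.T+p[:2],M[:,2]]
        h=cv2.convexHull(proj(cal,X).astype(np.float32))[:,0]
        im=np.zeros(m.shape,np.uint8);cv2.fillConvexPoly(im,np.round(h*256).astype(np.int32),255,cv2.LINE_AA,8)
        d=np.abs(im/255.-big)
        if ignore is not None:d=d[ignore==0]
        return d.sum()/m.sum()
    x0=np.array([x0[0],x0[1],x0[2]/100]);s=np.array([[0,0,0],[.01,0,0],[0,.01,0],[0,0,.08]])
    r=None
    for k in(1,.4,.2):
        r=minimize(cost,x0,method='Nelder-Mead',options=dict(initial_simplex=x0+s*k,xatol=1e-5,fatol=1e-5));x0=r.x
    return r.x[:2].round(4),(r.x[2]*100).round(1),'err',round(r.fun,3)
BO=([10,25,150],[32,170,255]);WH=([0,0,150],[180,40,255]);BK=([0,0,0],[180,110,85])
def L(n): 
    import pickle;return cv2.imread(f'pics/{n}.png'),pickle.load(open(f'pics/{n}.pkl','rb'))
E
python3 - <<'E'
from fit import *
D=lambda m:cv2.dilate(m,np.ones((5,5)))
im,c=L('w1'); print('mat',fit(c,mask(im,*BO,(180,120,335,268)),box(.13,.13,.006,0),(.445,.237,101)))
im,c=L('w2'); w=mask(im,*WH,(310,80,395,205));w=cv2.morphologyEx(w,cv2.MORPH_CLOSE,np.ones((35,35)))
print('clock',fit(c,w,box(.045,.09,.066,.008),(.625,.163,94)))
b=mask(im,*BO,(300,50,405,235)); print('long',fit(c,b,box(.076,.17,.008,0),(.625,.158,95),D(w)))
im,c=L('w3'); w=mask(im,[0,0,120],[180,40,255],(365,70,452,155));print(w.sum())
print('tin',fit(c,w,cyl(.06,.084,.008),(.662,-.153,90),rot=False))
b=mask(im,*BO,(350,50,445,180));print('rect',fit(c,b,box(.07,.11,.008,0),(.667,-.157,104),D(w)))
k=mask(im,*BK,(150,45,275,210));print(k.sum())
print('case',fit(c,k,box(.056,.15,.036,.008,.007),(.49,-.19,65)))
r=cv2.inRange(cv2.cvtColor(im,cv2.COLOR_BGR2HSV),np.array(BO[0]),np.array(BO[1]));z=np.zeros_like(r);z[70:185,165:275]=r[70:185,165:275]
print('round',fit(c,z//255,cyl(.096,.008,0),(.49,-.19,65),D(k),rot=False))
v=np.vstack([L('w2')[0][:300],L('w3')[0][:300]])
v[:300][cv2.Canny(b*255,50,100)[:300]*0>0]=0
for m in(k*255,w*255,b*255,z): v[300:][cv2.Canny(m,50,100)[:300]>0]=(255,0,255)
cv2.imwrite('pics/chk.png',v[300:])
E
```

```text
mat (array([0.445 , 0.2396]), np.float64(101.7), 'err', np.float64(0.012))
clock (array([0.628 , 0.1628]), np.float64(94.7), 'err', np.float64(0.111))
long (array([0.6309, 0.1623]), np.float64(95.8), 'err', np.float64(0.061))
4291
tin (array([ 0.6651, -0.1563]), np.float64(91.2), 'err', np.float64(0.08))
rect (array([ 0.6675, -0.1551]), np.float64(103.6), 'err', np.float64(0.393))
8651
case (array([ 0.4797, -0.19  ]), np.float64(66.9), 'err', np.float64(0.084))
round (array([ 0.4791, -0.1861]), np.float64(64.4), 'err', np.float64(0.334))
```

View pics/chk.png

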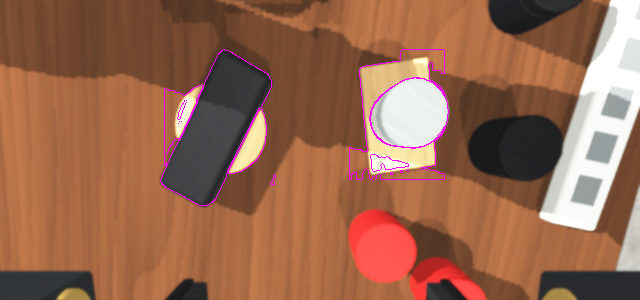

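```bash
python3 -m jog '[[0.021,0.021,0,0,0,0,0.087],[0.021,0.021,0,0,0,0,0.087],[0.021,0.021,0,0,0,0,0.087],[0.021,0.021,0,0,0,0,0.087],[0,0,0.03,0,0,0,0.087],[0,0,0.03,0,0,0,0.087],[0,0,0.03,0,0,0,0.087],[0,0,0.03,0,0,0,0.087],[0,0,0.03,0,0,0,0.087],[0,0,0.03,0,0,0,0.087],[0,0,0,0,0,0,0.087],[0,0,0,0,0,0,0.087]]' 15
```

```text
time_s: 4.67
tool_pos: [0.6643, -0.1535, 0.1411]
tool_rot: [-179.8, -0.2, 96.2]
force: [-0.2, 0.2, 0.5]
grip_width: 0.0871
grasp_force: 0.0
```

```bash
python3 -m jog '[[-0.002,0,0.026,0,0,0,0.087],[0,0,0.026,0,0,0,0.087],[0,0,0.026,0,0,0,0.087],[0,0,0.026,0,0,0,0.087],[0,0,0,0,0,0,0.087],[0,0,0,0,0,0,0.05],[0,0,0,0,0,0,0.05],[0,0,0,0,0,0,0.05],[0,0,0,0,0,0,0.05],[0,0,0,0,0,0,0.05],[0,0,0,0,0,0,0.05],[0,0,0,0,0,0,0.05]]' 15
```

```text
time_s: 5.67
tool_pos: [0.666, -0.1597, 0.0401]
tool_rot: [179.9, 0.0, 96.0]
force: [-0.5, 0.4, 6.3]
grip_width: 0.0591
grasp_force: 15.0
```

```bash
python3 -m jog '[[0,0,-0.01,0,0,0,0.05],[0,0,-0.02,0,0,0,0.05],[0,0,-0.03,0,0,0,0.05],[0,0,-0.03,0,0,0,0.05],[0,0,-0.03,0,0,0,0.05],[0,0,-0.03,0,0,0,0.05],[0,0,0,0,0,0,0.05],[0,0,0,0,0,0,0.05]]' 20; python3 snap.py w4;python3 - <<'E'
from h import *
cv2.imwrite('pics/top2.png',env.read_camera('top')[130:400,200:540])
cv2.imwrite('pics/c.png',np.vstack([cv2.imread('pics/w4.png')[:300],cv2.resize(cv2.imread('pics/top2.png'),(640,300))]))
E
```

```text
time_s: 6.33
tool_pos: [0.6658, -0.1601, 0.1909]
tool_rot: [179.8, 0.1, 95.9]
force: [-0.9, -0.1, -3.1]
grip_width: 0.0594
grasp_force: 20.0
[ 0.6648 -0.1595  0.1887] [ 1.800e+02 -2.000e-02  9.595e+01] 6.38
```

View pics/c.png

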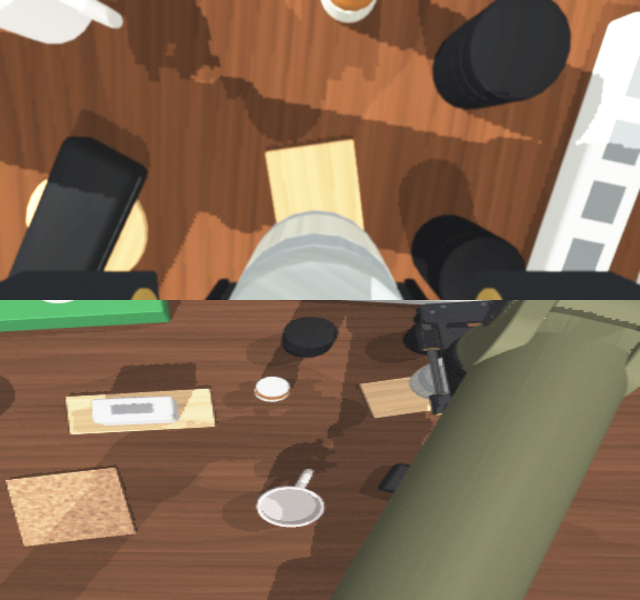

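The tin is held (lid at (312,250) of the wrist half), and the short stand shows free at (315,185). I'm carrying it to the mat.

```bash
python3 -m jog '[[0.035,-0.0148,0,0,0,0,0.05],[0.035,-0.0148,0,0,0,0,0.05],[0.035,-0.0148,0,0,0,0,0.05],[0.035,-0.0148,0,0,0,0,0.05],[0.035,-0.0148,0,0,0,0,0.05],[0.035,-0.0148,0,0,0,0,0.05],[0.035,-0.0148,0,0,0,0,0.05],[0.035,-0.0148,0,0,0,0,0.05],[0.035,-0.0148,0,0,0,0,0.05],[0.035,-0.0148,0,0,0,0,0.05],[0.035,-0.0148,0,0,0,0,0.05],[0.035,-0.0148,0,0,0,0,0.05]]' >/dev/null;  python3 -m jog '[[0,0,0,0,0,0,0.05],[0,0,0,0,0,0,0.05],[0,0,0.03,0,0,0,0.05],[0,0,0.03,0,0,0,0.05],[0,0,0.03,0,0,0,0.05],[0,0,0.02,0,0,0,0.05],[0,0,0,0,0,0,0.05],[0,0,0,0,0,0,0.05],[0,0,0,0,0,0,0.05]]'
```

```text
time_s: 8.18
tool_pos: [0.4458, 0.2393, 0.0794]
tool_rot: [179.9, -0.0, 95.9]
force: [0.2, 0.7, -1.4]
grip_width: 0.0591
grasp_force: 20.0
```

```bash
python3 -m jog '[[0,0,0.02,0,0,0,0.05],[0,0,0.012,0,0,0,0.05],[0,0,0.004,0,0,0,0.05],[0,0,0.003,0,0,0,0.05],[0,0,0.001,0,0,0,0.05],[0,0,0,0,0,0,0.05],[0,0,0,0,0,0,0.05]]'
```

```text
time_s: 8.77
tool_pos: [0.4455, 0.2402, 0.0396]
tool_rot: [179.9, -0.1, 96.0]
force: [1.0, 0.3, -1.3]
grip_width: 0.0591
grasp_force: 20.0
```

```bash
python3 -m jog '[[0,0,0.001,0,0,0,0.05],[0,0,0.001,0,0,0,0.05],[0,0,0,0,0,0,0.05],[0,0,0,0,0,0,0.05]]'
```

```text
time_s: 9.1
tool_pos: [0.4455, 0.2403, 0.038]
tool_rot: [179.9, -0.1, 96.0]
force: [-2.0, -1.3, 6.0]
grip_width: 0.0597
grasp_force: 20.0
```

Contact. Release and rise.

```bash
python3 -m jog '[[0,0,0,0,0,0,0.07],[0,0,0,0,0,0,0.087],[0,0,0,0,0,0,0.087],[0,0,0,0,0,0,0.087],[0,0,0,0,0,0,0.087],[0,0,0,0,0,0,0.087],[0,0,-0.02,0,0,0,0.087],[0,0,-0.03,0,0,0,0.087],[0,0,-0.04,0,0,0,0.087],[0,0,-0.04,0,0,0,0.087],[0,0,-0.04,0,0,0,0.087],[0,0,-0.04,0,0,0,0.087]]'
python3 -m jog '[[-0.035,0.02,-0.01,0,0,0,0.087],[-0.035,0.02,-0.01,0,0,0,0.087],[-0.035,0.02,-0.01,0,0,0,0.087],[-0.035,0.02,-0.01,0,0,0,0.087],[-0.02,0.02,0,0,0,0,0.087],[0,0.02,0,0,0,0,0.087],[0,0.02,0,0,0,0,0.087],[0,0,0,0,0,0,0.087],[0,0,0,0,0,0,0.087]]'
python3 snap.py w5; cp pics/w5.png pics/v5.png
```

```text
time_s: 10.1
tool_pos: [0.4445, 0.2394, 0.2485]
tool_rot: [180.0, -0.0, 95.9]
force: [1.3, 0.3, -0.5]
grip_width: 0.0869
grasp_force: 0.0
time_s: 10.85
tool_pos: [0.6008, 0.095, 0.2856]
tool_rot: [-179.9, 0.1, 95.9]
force: [0.6, -0.7, -0.1]
grip_width: 0.0871
grasp_force: 0.0
[0.6003 0.0951 0.2859] [-1.7992e+02  4.0000e-02  9.5950e+01] 10.9
```

View pics/v5.png

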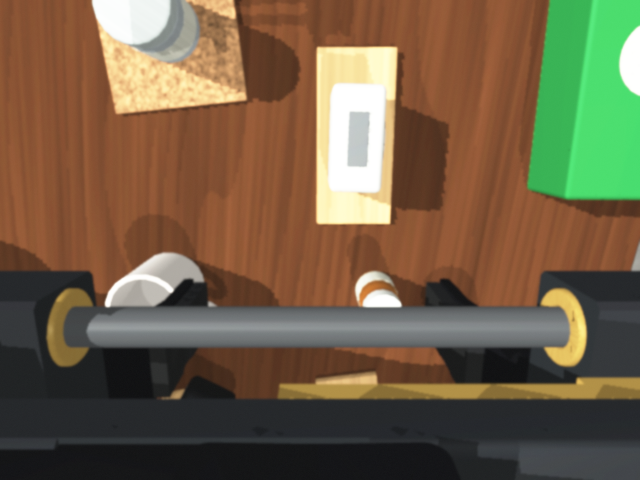

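The tin stands upright on the mat (180,45 at its base). The clock top is at (357,138) and the long stand's corners are (317,47), (397,47), (390,223), (317,223).

Run:
```python
from fit import *
for n in('w5','w2'):
    im,c=L(n)
    w=mask(im,[0,0,100],[180,60,255],(322,75,392,200));w=cv2.morphologyEx(w,cv2.MORPH_CLOSE,np.ones((35,35)))
    x,y,ww,hh=cv2.boundingRect(w);print(x,y,ww,hh)
    print('clock',fit(c,w,box(.045,.09,.066,.008),(.625,.163,94)),'top only',rect(c,w,.074))
    b=mask(im,*BO,(305,35,410,235)); b=cv2.morphologyEx(b|w,cv2.MORPH_CLOSE,np.ones((15,15)));print('long',fit(c,b,box(.076,.17,.008,0),(.63,.16,95)),rect(c,b,.008))
im,c=L('w5');print('corners',rays(c,[(317,47),(397,47),(390,223),(317,223)],.008).mean(0))
im,c=L('w4');v=rays(c,[(266,152),(354,140)],.008);print('rect far corners',v,np.linalg.norm(v[0]-v[1]))
d=(v[1]-v[0])/np.linalg.norm(v[1]-v[0]);n=np.array([d[1],-d[0]]);print('rect centre',v.mean(0)+n*.055,np.degrees(np.arctan2(*n[::-1]))%180)
```

```text
327 75 64 125
clock (array([0.6283, 0.1616]), np.float64(94.0), 'err', np.float64(0.088)) top only (array([628.5, 162.6]), array([ 49.5, 102.3]), 'long axis dir deg', 94.5)
long (array([0.631 , 0.1624]), np.float64(95.8), 'err', np.float64(0.015)) (array([631.5, 157.1]), array([ 79.1, 181.4]), 'long axis dir deg', 95.8)
322 75 65 125
clock (array([0.6279, 0.1625]), np.float64(93.4), 'err', np.float64(0.155)) top only (array([626.1, 168.2]), array([ 52.7, 115.3]), 'long axis dir deg', 90.9)
long (array([0.6309, 0.162 ]), np.float64(95.8), 'err', np.float64(0.05)) (array([630.6, 167.7]), array([ 81.8, 208. ]), 'long axis dir deg', 94.9)
corners [0.632099  0.1625371]
rect far corners [[ 0.62182585 -0.1098249 ]
 [ 0.68904246 -0.09361147]] 0.06914439526058651
rect centre [ 0.66833092 -0.15518475] 103.56136309183874
```

```bash
python3 -m jog '[[0.032,0.017,0,0,0,0,0.087],[0.032,0.017,0,0,0,0,0.087],[0,0,0,0,0,0,0.087],[0,0,0.03,0,0,0,0.087],[0,0,0.03,0,0,0,0.087],[0,0,0.03,0,0,0,0.087],[0,0,0.03,0,0,0,0.087],[0,0,0.03,0,0,0,0.087],[0,0,0.03,0,0,0,0.087],[0,0,0,0,0,0,0.087],[0,0,0,0,0,0,0.087]]'
python3 -m jog '[[0,0,0.03,0,0,0,0.087],[0,0,0.03,0,0,0,0.087],[0,0,0.014,0,0,0,0.087],[0,0,0,0,0,0,0.087],[0,0,0,0,0,0,0.087],[0,0,0,0,0,0,0.087]]'
```

```text
time_s: 11.82
tool_pos: [0.626, 0.1625, 0.1057]
tool_rot: [-179.8, 0.0, 96.0]
force: [0.7, 0.6, 0.8]
grip_width: 0.0871
grasp_force: 0.0
time_s: 12.32
tool_pos: [0.6296, 0.1627, 0.0353]
tool_rot: [179.8, -0.0, 96.0]
force: [-0.0, -0.6, -0.3]
grip_width: 0.0869
grasp_force: 0.0
```

```bash
python3 -m jog '[[0,0,0,0,0,0,0.03],[0,0,0,0,0,0,0.03],[0,0,0,0,0,0,0.03],[0,0,0,0,0,0,0.03],[0,0,0,0,0,0,0.03],[0,0,0,0,0,0,0.03],[0,0,0,0,0,0,0.03],[0,0,0,0,0,0,0.03]]' 20
python3 -m jog '[[0,0,-0.01,0,0,0,0.03],[0,0,-0.02,0,0,0,0.03],[0,0,-0.03,0,0,0,0.03],[0,0,-0.03,0,0,0,0.03],[0,0,-0.03,0,0,0,0.03],[0,0,-0.02,0,0,-0.067,0.03],[0,0,0,0,0,-0.067,0.03],[0,0,0,0,0,0,0.03],[0,0,0,0,0,0,0.03]]'
```

```text
time_s: 12.98
tool_pos: [0.6279, 0.1624, 0.0326]
tool_rot: [180.0, -0.0, 96.0]
force: [0.5, 0.2, 0.2]
grip_width: 0.0448
grasp_force: 19.9
time_s: 13.73
tool_pos: [0.6274, 0.1623, 0.1726]
tool_rot: [-180.0, -0.0, 103.5]
force: [-0.2, 0.4, -2.0]
grip_width: 0.0451
grasp_force: 19.9
```

```bash
python3 -m jog '[[-0.0318,-0.0035,0,0,0,0,0.03],[-0.0318,-0.0035,0,0,0,0,0.03],[-0.0318,-0.0035,0,0,0,0,0.03],[-0.0318,-0.0035,0,0,0,0,0.03],[-0.0318,-0.0035,0,0,0,0,0.03],[-0.0318,-0.0035,0,0,0,0,0.03],[-0.0318,-0.0035,0,0,0,0,0.03],[-0.0318,-0.0035,0,0,0,0,0.03],[-0.0318,-0.0035,0,0,0,0,0.03],[-0.0318,-0.0035,0,0,0,0,0.03],[0,0,0,0,0,0,0.03],[0,0,0,0,0,0,0.03]]'
python3 -m jog '[[0,0,0.03,0,0,0,0.03],[0,0,0.03,0,0,0,0.03],[0,0,0.03,0,0,0,0.03],[0,0,0.02,0,0,0,0.03],[0,0,0,0,0,0,0.03],[0,0,0,0,0,0,0.03],[0,0,0,0,0,0,0.03]]'
```

```text
time_s: 14.73
tool_pos: [0.6672, -0.1586, 0.1712]
tool_rot: [-179.8, 0.0, 103.2]
force: [-0.7, -0.0, -2.2]
grip_width: 0.0454
grasp_force: 19.9
time_s: 15.32
tool_pos: [0.6697, -0.1542, 0.0638]
tool_rot: [179.9, 0.0, 103.7]
force: [0.2, -0.5, -1.1]
grip_width: 0.0451
grasp_force: 19.9
```

```bash
python3 -m jog '[[0,-0.001,0.02,0,0,0,0.03],[0,0,0.008,0,0,0,0.03],[0,0,0.001,0,0,0,0.03],[0,0,0.001,0,0,0,0.03],[0,0,0,0,0,0,0.03],[0,0,0,0,0,0,0.03]]'
python3 -m jog '[[0,0,0.001,0,0,0,0.03],[0,0,0,0,0,0,0.03],[0,0,0,0,0,0,0.03]]'
```

```text
time_s: 15.82
tool_pos: [0.6686, -0.1553, 0.0337]
tool_rot: [179.9, 0.0, 103.6]
force: [1.1, -0.6, -1.0]
grip_width: 0.045
grasp_force: 19.9
time_s: 16.07
tool_pos: [0.6686, -0.1554, 0.0326]
tool_rot: [179.9, 0.0, 103.6]
force: [0.8, -0.4, 1.9]
grip_width: 0.0449
grasp_force: 19.9
```

```bash
python3 -m jog '[[0,0,0,0,0,0,0.06],[0,0,0,0,0,0,0.087],[0,0,0,0,0,0,0.087],[0,0,0,0,0,0,0.087],[0,0,0,0,0,0,0.087],[0,0,0,0,0,0,0.087],[0,0,-0.02,0,0,0,0.087],[0,0,-0.03,0,0,0,0.087],[0,0,-0.04,0,0,0,0.087],[0,0,-0.04,0,0,0,0.087],[0,0,-0.04,0,0,0,0.087],[0,0,-0.04,0,0,0,0.087]]' >/dev/null
python3 -m jog '[[-0.022,-0.026,-0.01,0,0,0,0.087],[-0.022,-0.026,-0.01,0,0,0,0.087],[-0.022,-0.026,-0.01,0,0,0,0.087],[-0.022,-0.026,-0.01,0,0,0,0.087],[0,0,0,0,0,0,0.087],[0,0,0,0,0,0,0.087],[0,0,0,0,0,0,0.087]]'
python3 snap.py w6; cp pics/w6.png pics/v6.png
```

```text
time_s: 17.65
tool_pos: [0.5878, -0.2646, 0.2815]
tool_rot: [179.9, -0.1, 103.6]
force: [1.2, 0.6, 0.7]
grip_width: 0.0868
grasp_force: 0.0
[ 0.5882 -0.2636  0.281 ] [ 1.7999e+02 -8.0000e-02  1.0375e+02] 17.7
```

View pics/v6.png

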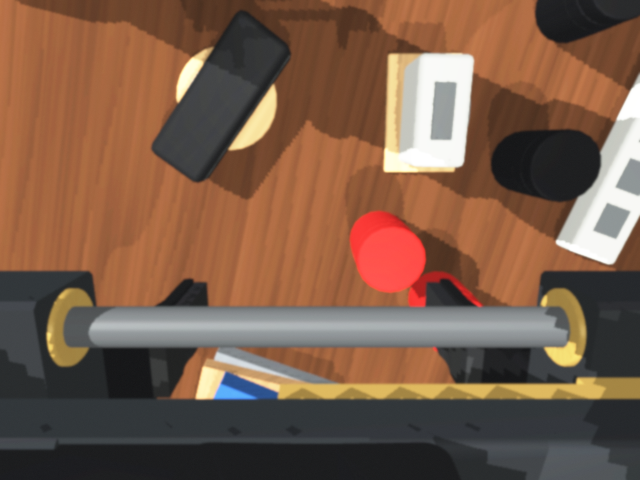

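The clock stands on the short stand (top at (440,110), board corner at (384,170)). The case is at (221,96) over the round stand, whose rim shows at (177,85), (276,115) and (235,150).

Run:
```python
from fit import *
from scipy.optimize import least_squares
im,c=L('w6')
k=mask(im,*BK,(140,5,295,190));print('case',fit(c,k,box(.056,.15,.036,.008,.007),(.48,-.19,66)))
w=mask(im,[0,0,100],[180,45,255],(395,45,480,175));w=cv2.morphologyEx(w,cv2.MORPH_CLOSE,np.ones((35,35)))
print('clock',fit(c,w,box(.045,.09,.066,.008),(.668,-.155,103)))
print('rect corners',rays(c,[(387,53),(384,170),(453,172)],.008), 'centre',rays(c,[(387,53),(453,172)],.008).mean(0))
P=rays(c,[(208,47),(177,85),(180,108),(276,85),(275,115),(262,138),(232,150)],.008)
r=least_squares(lambda p:np.hypot(*(P-p).T)-.048,[.48,-.19]);print('round',r.x,r.fun.round(4))
```

```text
case (array([ 0.4797, -0.19  ]), np.float64(66.9), 'err', np.float64(0.071))
clock (array([ 0.6673, -0.1572]), np.float64(101.7), 'err', np.float64(0.092))
rect corners [[ 0.61872554 -0.10991935]
 [ 0.64558638 -0.21486297]
 [ 0.71305103 -0.20045921]] centre [ 0.66588828 -0.15518928]
round [ 0.48127633 -0.18504559] [ 0.0004  0.0011 -0.0008  0.0002 -0.0004  0.0008  0.0004]
```

```bash
python3 -m jog '[[0,0,0,0,0,0.107,0.087],[0,0,0,0,0,0.107,0.087],[0,0,0,0,0,0.107,0.087],[0,0,0,0,0,0.107,0.087],[0,0,0,0,0,0.107,0.087],[0,0,0,0,0,0.107,0.087],[0.0064,-0.0322,0,0,0,0,0.087],[0.0064,-0.0322,0,0,0,0,0.087],[0.0064,-0.0322,0,0,0,0,0.087],[0.0064,-0.0322,0,0,0,0,0.087],[0,0,0,0,0,0,0.087],[0,0,0,0,0,0,0.087]]'
python3 -m jog '[[0,0,0.04,0,0,0,0.087],[0,0,0.04,0,0,0,0.087],[0,0,0.04,0,0,0,0.087],[0,0,0.04,0,0,0,0.087],[0,0,0.04,0,0,0,0.087],[0,0,0,0,0,0,0.087],[0,0,0,0,0,0,0.087],[0,0,0,0,0,0,0.087]]'
```

```text
time_s: 18.7
tool_pos: [0.4793, -0.1883, 0.2818]
tool_rot: [180.0, -0.2, 67.2]
force: [-0.2, -0.2, 0.5]
grip_width: 0.0869
grasp_force: 0.0
time_s: 19.37
tool_pos: [0.481, -0.1919, 0.0833]
tool_rot: [179.9, 0.1, 66.9]
force: [1.4, 0.1, 0.6]
grip_width: 0.0867
grasp_force: 0.0
```

```bash
python3 -m jog '[[0.001,0,0.03,0,0,0,0.087],[0,0,0.025,0,0,0,0.087],[0,0,0.01,0,0,0,0.087],[0,0,0.003,0,0,0,0.087],[0,0,0,0,0,0,0.087],[0,0,0,0,0,0,0.087],[0,0,0,0,0,0,0.087]]'
python3 -m jog '[[0,0,0,0,0,0,0.04],[0,0,0,0,0,0,0.04],[0,0,0,0,0,0,0.04],[0,0,0,0,0,0,0.04],[0,0,0,0,0,0,0.04],[0,0,0,0,0,0,0.04],[0,0,0,0,0,0,0.04],[0,0,0,0,0,0,0.04]]' 20
```

```text
time_s: 19.95
tool_pos: [0.4811, -0.1906, 0.0154]
tool_rot: [179.8, -0.1, 66.9]
force: [0.0, 0.0, -0.3]
grip_width: 0.0873
grasp_force: 0.0
time_s: 20.62
tool_pos: [0.4795, -0.1901, 0.0136]
tool_rot: [-180.0, -0.0, 66.9]
force: [-0.4, -0.3, 1.1]
grip_width: 0.0559
grasp_force: 20.0
```

```bash
python3 -m jog '[[0,0,-0.01,0,0,0,0.04],[0,0,-0.02,0,0,0,0.04],[0,0,-0.03,0,0,0,0.04],[0,0,-0.03,0,0,0,0.04],[0,0,-0.03,0,0,0,0.04],[0,0,-0.03,0,0,0,0.04],[0,0,-0.01,0,0,0,0.04],[0,0,0,0,0,0,0.04],[0,0,0,0,0,0,0.04]]' 25
python3 snap.py w7; cp pics/w7.png pics/v7.png
```

```text
time_s: 21.37
tool_pos: [0.4793, -0.1899, 0.1733]
tool_rot: [-180.0, -0.0, 66.9]
force: [-0.8, 0.5, -1.2]
grip_width: 0.0559
grasp_force: 25.0
[ 0.4786 -0.1897  0.1723] [-1.7988e+02  1.0000e-02  6.6860e+01] 21.42
```

View pics/v7.png

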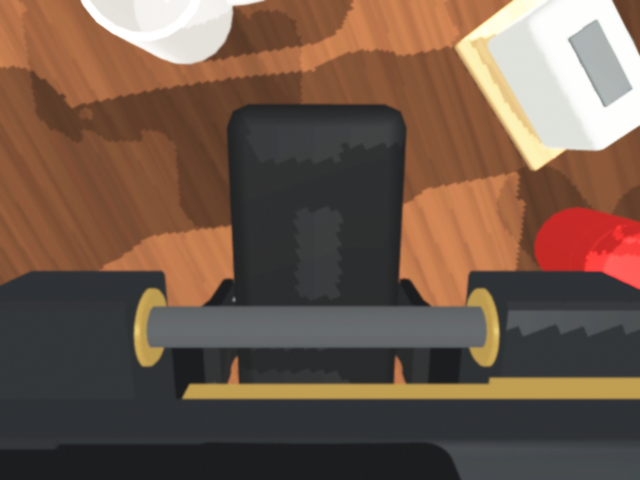

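```bash
python3 - <<'E'
from fit import *
im,c=L('w7');x=np.array([np.cos(np.radians(66.9)),np.sin(np.radians(66.9))])
for z in(.1955,.1985,.2025):
  d=rays(c,[(317,104),(228,128),(406,128)],z)-[.4786,-.1897];print(z,d@x,d@[x[1],-x[0]])
E
python3 -m jog '[[0,0,0,0,0,-0.101,0.04],[0,0,0,0,0,-0.101,0.04],[0,0,0,0,0,-0.101,0.04],[0,0,0,0,0,-0.101,0.04],[0,0,0,0,0,-0.101,0.04],[0,0,0,0,0,0,0.04],[0,0,0,0,0,0,0.04]]'
```

```text
0.1955 [0.07561847 0.06848834 0.06850006] [ 0.00084881 -0.02685604  0.02855766]
0.1985 [0.07539863 0.0684226  0.06843407] [ 0.0008449  -0.02626117  0.02795488]
0.2025 [0.07510551 0.06833495 0.06834608] [ 0.00083969 -0.02546801  0.02715119]
time_s: 22.0
tool_pos: [0.4784, -0.1899, 0.1718]
tool_rot: [-179.8, -0.0, 95.6]
force: [0.2, -0.1, 0.5]
grip_width: 0.0561
grasp_force: 25.0
```

The picture showed the case's far end at (317,104), so it is centred in the grasp within 1 mm. Now to the long stand.

```bash
python3 -m jog '[[0.0305,0.0169,0,0,0,0,0.04],[0.0305,0.0169,0,0,0,0,0.04],[0.0305,0.0169,0,0,0,0,0.04],[0.0305,0.0169,0,0,0,0,0.04],[0.0305,0.0169,0,0,0,0,0.04],[0.0305,0.0169,0,0,0,0,0.04],[0.0305,0.0169,0,0,0,0,0.04],[0.0305,0.0169,0,0,0,0,0.04],[0.0305,0.0169,0,0,0,0,0.04],[0.0305,0.0169,0,0,0,0,0.04],[0.0305,0.0169,0,0,0,0,0.04],[0,0,0,0,0,0,0.04]]' >/dev/null
python3 -m jog '[[0,0,0,0,0,0,0.04],[0,0,0.03,0,0,0,0.04],[0,0,0.03,0,0,0,0.04],[0,0,0.03,0,0,0,0.04],[0,0,0.03,0,0,0,0.04],[0,0,0,0,0,0,0.04],[0,0,0,0,0,0,0.04],[0,0,0,0,0,0,0.04]]'
```

```text
time_s: 23.67
tool_pos: [0.6317, 0.1614, 0.0552]
tool_rot: [179.9, 0.0, 95.7]
force: [1.0, 1.3, -0.7]
grip_width: 0.0561
grasp_force: 25.0
```

```bash
python3 -m jog '[[0,0,0.02,0,0,0,0.04],[0,0,0.012,0,0,0,0.04],[0,0,0.004,0,0,0,0.04],[0,0,0.001,0,0,0,0.04],[0,0,0,0,0,0,0.04],[0,0,0,0,0,0,0.04],[0,0,0,0,0,0,0.04]]'
```

```text
time_s: 24.25
tool_pos: [0.6313, 0.1626, 0.0176]
tool_rot: [179.9, -0.0, 95.8]
force: [-0.3, -0.2, -1.6]
grip_width: 0.0558
grasp_force: 25.0
```

```bash
python3 -m jog '[[0,0,0.002,0,0,0,0.04],[0,0,0.001,0,0,0,0.04],[0,0,0,0,0,0,0.04],[0,0,0,0,0,0,0.04],[0,0,0,0,0,0,0.04]]'; python3 -m jog '[[0,0,0.001,0,0,0,0.04],[0,0,0,0,0,0,0.04],[0,0,0,0,0,0,0.04]]'
```

```text
time_s: 24.67
tool_pos: [0.6307, 0.1625, 0.0136]
tool_rot: [180.0, -0.0, 95.8]
force: [-0.2, 0.2, -0.4]
grip_width: 0.0557
grasp_force: 25.0
time_s: 24.92
tool_pos: [0.6307, 0.1625, 0.0136]
tool_rot: [180.0, -0.0, 95.8]
force: [-1.9, -0.5, 5.1]
grip_width: 0.056
grasp_force: 25.0
```

```bash
python3 -m jog '[[0,0,0,0,0,0,0.07],[0,0,0,0,0,0,0.087],[0,0,0,0,0,0,0.087],[0,0,0,0,0,0,0.087],[0,0,0,0,0,0,0.087],[0,0,0,0,0,0,0.087],[0,0,-0.02,0,0,0,0.087],[0,0,-0.04,0,0,0,0.087],[0,0,-0.04,0,0,0,0.087],[0,0,-0.04,0,0,0,0.087],[0,0,-0.04,0,0,0,0.087],[0,0,-0.04,0,0,0,0.087]]' >/dev/null
python3 -m jog '[[-0.024,-0.029,-0.015,0,0,0,0.087],[-0.024,-0.029,-0.015,0,0,0,0.087],[-0.024,-0.029,-0.015,0,0,0,0.087],[-0.01,0,0,0,0,0,0.087],[0,0,0,0,0,0,0.087],[0,0,0,0,0,0,0.087],[0,0,0,0,0,0,0.087]]'
python3 snap.py w8; cp pics/w8.png pics/v8.png
```

```text
time_s: 26.5
tool_pos: [0.5524, 0.0738, 0.2766]
tool_rot: [-179.9, -0.0, 95.9]
force: [-0.8, 0.7, -0.1]
grip_width: 0.0873
grasp_force: 0.0
[0.5524 0.074  0.2763] [-1.799e+02  3.000e-02  9.592e+01] 26.55
```

View pics/v8.png

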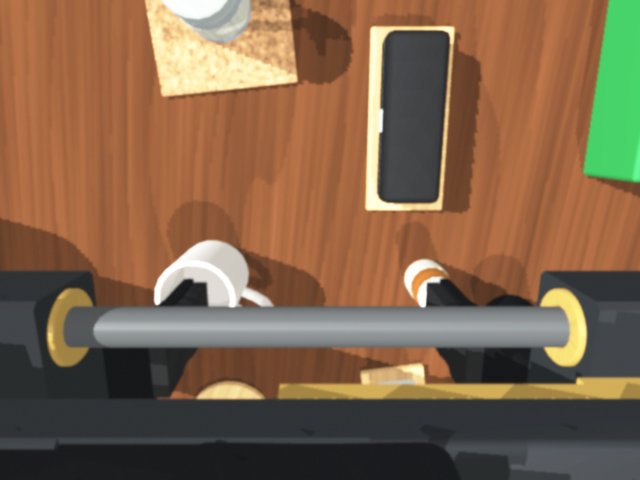

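The case lies centred along the long stand (415,115). Back for the tin, seen at (215,15) on the mat.

```bash
python3 -m jog '[[0.0294,-0.0149,0,0,0,0,0.087],[0.0294,-0.0149,0,0,0,0,0.087],[0.0294,-0.0149,0,0,0,0,0.087],[0.0294,-0.0149,0,0,0,0,0.087],[0.0294,-0.0149,0,0,0,0,0.087],[0.0294,-0.0149,0,0,0,0,0.087],[0,0,0,0,0,0,0.087],[0,0,0,0,0,0,0.087],[0,0,0.03,0,0,0,0.087],[0,0,0.03,0,0,0,0.087],[0,0,0.03,0,0,0,0.087],[0,0,0.03,0,0,0,0.087]]' >/dev/null
python3 -m jog '[[0,0,0.03,0,0,0,0.087],[0,0,0,0,0,0,0.087],[0,0,0,0,0,0,0.087],[0,0,0,0,0,0,0.087]]'
```

```text
time_s: 27.88
tool_pos: [0.447, 0.2386, 0.1289]
tool_rot: [179.9, -0.0, 95.7]
force: [1.1, -0.0, 0.7]
grip_width: 0.087
grasp_force: 0.0
```

```bash
python3 -m jog '[[0.001,-0.001,0.03,0,0,0,0.087],[0,0,0.03,0,0,0,0.087],[0,0,0.022,0,0,0,0.087],[0,0,0.004,0,0,0,0.087],[0,0,0,0,0,0,0.087],[0,0,0,0,0,0,0.087],[0,0,0,0,0,0,0.087],[0,0,0,0,0,0,0.087],[0,0,0,0,0,0,0.087]]'
python3 -m jog '[[0,0,0,0,0,0,0.05],[0,0,0,0,0,0,0.05],[0,0,0,0,0,0,0.05],[0,0,0,0,0,0,0.05],[0,0,0,0,0,0,0.05],[0,0,0,0,0,0,0.05],[0,0,0,0,0,0,0.05]]' 20
python3 -m jog '[[0,0,-0.01,0,0,0,0.05],[0,0,-0.02,0,0,0,0.05],[0,0,-0.03,0,0,0,0.05],[0,0,-0.03,0,0,0,0.05],[0,0,-0.03,0,0,0,0.05],[0,0,-0.03,0,0,0,0.05],[0,0,0,0,0,0,0.05],[0,0,0,0,0,0,0.05],[0,0,0,0,0,0,0.05]]'
```

```text
time_s: 28.63
tool_pos: [0.4454, 0.2401, 0.043]
tool_rot: [179.9, -0.1, 95.8]
force: [0.2, 0.7, -0.4]
grip_width: 0.0868
grasp_force: 0.0
time_s: 29.22
tool_pos: [0.4446, 0.2394, 0.0416]
tool_rot: [180.0, -0.0, 95.8]
force: [0.9, -0.6, -0.4]
grip_width: 0.0591
grasp_force: 20.0
time_s: 29.97
tool_pos: [0.4439, 0.2391, 0.191]
tool_rot: [-179.9, 0.0, 95.8]
force: [-0.6, -1.1, -2.8]
grip_width: 0.0592
grasp_force: 20.0
```

```bash
python3 -m jog '[[-0.036,-0.0012,0,0,0,0,0.05],[-0.036,-0.0012,0,0,0,0,0.05],[-0.036,-0.0012,0,0,0,0,0.05],[-0.036,-0.0012,0,0,0,0,0.05],[-0.036,-0.0012,0,0,0,0,0.05],[-0.036,-0.0012,0,0,0,0,0.05],[-0.036,-0.0012,0,0,0,0,0.05],[-0.036,-0.0012,0,0,0,0,0.05]]' >/dev/null
python3 -m jog '[[-0.036,-0.0012,0,0,0,0,0.05],[-0.036,-0.0012,0,0,0,0,0.05],[-0.036,-0.0012,0,0,0,0,0.05],[-0.036,-0.0012,0,0,0,0,0.05],[-0.036,-0.0012,0,0,0,0,0.05],[-0.036,-0.0012,0,0,0,0,0.05],[-0.036,-0.0012,0,0,0,0,0.05],[0,0,0,0,0,0,0.05],[0,0,0,0,0,0,0.05],[0,0,0,0,0,0,0.05]]'
python3 snap.py w9; cp pics/w9.png pics/v9.png
```

```text
time_s: 31.47
tool_pos: [0.48, -0.2989, 0.1899]
tool_rot: [-179.8, -0.1, 95.7]
force: [0.6, 0.8, -2.0]
grip_width: 0.0592
grasp_force: 20.0
[ 0.4807 -0.298   0.1903] [-1.7989e+02 -1.1000e-01  9.5850e+01] 31.52
```

View pics/v9.png

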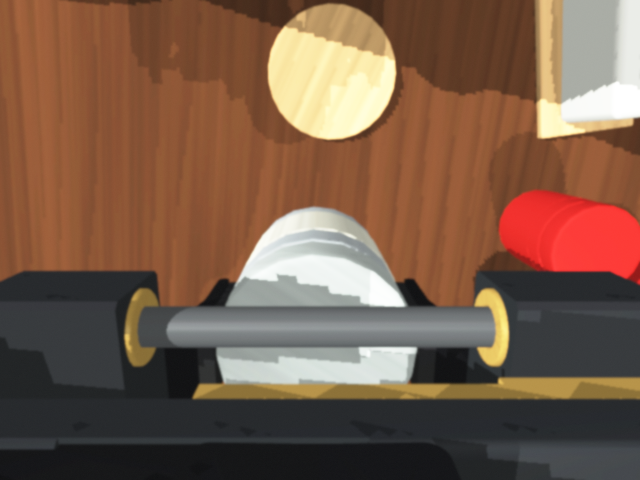

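The round stand is free, its rim spanning columns 267-397 and rows 3-139; the held tin's lid edge is at (317,248) and its bottom edge at (317,208).

Run:
```python
from fit import *
from scipy.optimize import least_squares
im,c=L('w9');a=np.radians(95.85);x=np.array([np.cos(a),np.sin(a)]);y=np.array([x[1],-x[0]]);t=np.array([.4807,-.298])
for uv,z in(((317,248),.2387),((317,208),.1547)):
  d=rays(c,[uv],z)[0]-t;print('tin centre rel TCP',d@x-.03,d@y)
P=rays(c,[(267,72),(397,70),(332,3),(332,139)],.008);print(P)
r=least_squares(lambda p:np.hypot(*(P-p).T)-.048,[.48,-.19]).x;print('round',r,'in tool',(r-t)@x,(r-t)@y)
```

```text
tin centre rel TCP 0.005836661757863994 -0.00020357210974551618
tin centre rel TCP 0.003419914340055716 -0.0003460927777904077
[[ 0.43149768 -0.18967917]
 [ 0.52786969 -0.17854612]
 [ 0.47469528 -0.13842907]
 [ 0.48513809 -0.23311848]]
round [ 0.47987359 -0.18576014] in tool 0.11173956311565217 0.01061788100499688
```

```bash
python3 -m jog '[[0.027,0.0027,0,0,0,0,0.05],[0.027,0.0027,0,0,0,0,0.05],[0.027,0.0027,0,0,0,0,0.05],[0.027,0.0027,0,0,0,0,0.05],[0,0,0,0,0,0,0.05],[0,0,0.03,0,0,0,0.05],[0,0,0.03,0,0,0,0.05],[0,0,0.03,0,0,0,0.05],[0,0,0.02,0,0,0,0.05],[0,0,0,0,0,0,0.05],[0,0,0,0,0,0,0.05],[0,0,0,0,0,0,0.05]]'
```

```text
time_s: 32.52
tool_pos: [0.482, -0.1907, 0.0828]
tool_rot: [179.9, 0.0, 95.9]
force: [-0.5, 0.2, -1.6]
grip_width: 0.059
grasp_force: 20.0
```

```bash
python3 -m jog '[[0.001,-0.001,0.02,0,0,0,0.05],[0,0,0.01,0,0,0,0.05],[0,0,0.003,0,0,0,0.05],[0,0,0,0,0,0,0.05],[0,0,0,0,0,0,0.05],[0,0,0,0,0,0,0.05]]'; python3 -m jog '[[0,0,0.001,0,0,0,0.05],[0,0,0,0,0,0,0.05],[0,0,0,0,0,0,0.05]]'
```

```text
time_s: 33.02
tool_pos: [0.4805, -0.1905, 0.0495]
tool_rot: [179.9, 0.0, 95.8]
force: [0.4, 0.0, -1.6]
grip_width: 0.0593
grasp_force: 20.0
time_s: 33.27
tool_pos: [0.48, -0.1902, 0.0478]
tool_rot: [180.0, -0.0, 95.8]
force: [-0.5, 0.6, -2.7]
grip_width: 0.0592
grasp_force: 20.0
```

```bash
python3 -m jog '[[0,0,0.002,0,0,0,0.05],[0,0,0.001,0,0,0,0.05],[0,0,0,0,0,0,0.05],[0,0,0,0,0,0,0.05],[0,0,0,0,0,0,0.05]]'; python3 -m jog '[[0,0,0.001,0,0,0,0.05],[0,0,0,0,0,0,0.05],[0,0,0,0,0,0,0.05]]'
```

```text
time_s: 33.68
tool_pos: [0.4798, -0.1902, 0.0445]
tool_rot: [-180.0, -0.0, 95.8]
force: [0.7, -0.4, -2.1]
grip_width: 0.0592
grasp_force: 20.0
time_s: 33.93
tool_pos: [0.4799, -0.1902, 0.0436]
tool_rot: [180.0, 0.0, 95.8]
force: [1.4, -0.5, -0.2]
grip_width: 0.0589
grasp_force: 20.0
```

One more half millimetre, then release, rise and pull back for a check.

```bash
python3 -m jog '[[0,0,0.0007,0,0,0,0.05],[0,0,0,0,0,0,0.05],[0,0,0,0,0,0,0.05]]'
python3 -m jog '[[0,0,0,0,0,0,0.07],[0,0,0,0,0,0,0.087],[0,0,0,0,0,0,0.087],[0,0,0,0,0,0,0.087],[0,0,0,0,0,0,0.087],[0,0,0,0,0,0,0.087],[0,0,-0.02,0,0,0,0.087],[0,0,-0.04,0,0,0,0.087],[0,0,-0.04,0,0,0,0.087],[0,0,-0.04,0,0,0,0.087],[0,0,-0.04,0,0,0,0.087],[0,0,-0.04,0,0,0,0.087]]' >/dev/null
python3 -m jog '[[-0.03,0.01,0,0,0,0,0.087],[-0.03,0.01,0,0,0,0,0.087],[-0.03,0.01,0,0,0,0,0.087],[-0.02,0.01,0,0,0,0,0.087],[0,0.01,0,0,0,0,0.087],[0,0,0,0,0,0,0.087],[0,0,0,0,0,0,0.087],[0,0,0,0,0,0,0.087]]'
python3 snap.py w10
python3 - <<'E'
from h import *
s=env.read_camera('scene');cv2.imwrite('pics/s10.png',s)
cv2.imwrite('pics/v10.png',np.vstack([cv2.imread('pics/w10.png')[:300],s[100:400]]))
E
```

```text
time_s: 34.18
tool_pos: [0.48, -0.1902, 0.0435]
tool_rot: [180.0, -0.0, 95.8]
force: [-1.8, 0.5, 5.7]
grip_width: 0.059
grasp_force: 20.0
time_s: 35.85
tool_pos: [0.5404, -0.2934, 0.2627]
tool_rot: [-180.0, -0.1, 95.9]
force: [-0.7, -1.1, -0.2]
grip_width: 0.087
grasp_force: 0.0
[ 0.5404 -0.2934  0.2629] [ 1.7998e+02 -7.0000e-02  9.5870e+01] 35.9
```

View pics/v10.png

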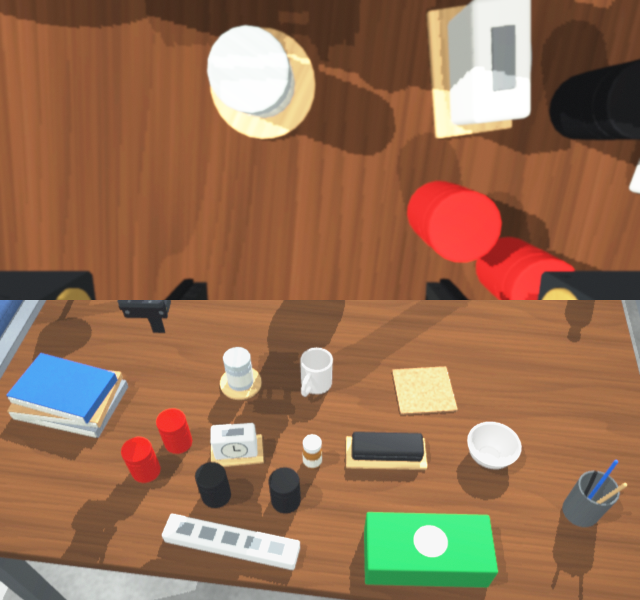

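All three stand on their own boards: the tin's lid is at (250,70) over the round stand (rim bottom at (265,138), right at (315,83)), with the clock and case straight on theirs. A numeric check of the centring:

Run:
```python
from fit import *
im,c=L('w10')
print('tin',rays(c,(250,70),.092),'round rim pts',rays(c,[(315,83),(265,138),(210,93)],.008))
w=mask(im,[0,0,100],[180,40,255],(200,20,300,125));print(fit(c,w,cyl(.06,.084,.008),(.48,-.186,90),rot=False))
im,c=L('w8');k=mask(im,*BK,(370,25,455,210));k=cv2.morphologyEx(k,cv2.MORPH_CLOSE,np.ones((15,15)))
print('case',fit(c,k,box(.056,.15,.036,.008,.007),(.631,.162,96)))
s=cv2.imread('pics/s10.png');c=env.get_calibration('scene')
w=mask(s,[0,0,110],[180,60,255],(205,118,262,165));w=cv2.morphologyEx(w,cv2.MORPH_CLOSE,np.ones((25,25)))
print('clock',fit(c,w,box(.045,.09,.066,.008),(.668,-.155,104)))
```

```text
tin [[ 0.48124175 -0.18564968]] round rim pts [[ 0.52751502 -0.17979892]
 [ 0.48587008 -0.2329992 ]
 [ 0.43278896 -0.19828487]]
(array([ 0.4798, -0.186 ]), np.float64(92.6), 'err', np.float64(0.074))
case (array([0.629 , 0.1615]), np.float64(95.6), 'err', np.float64(0.125))
clock (array([-0.7076,  0.7939]), np.float64(52.4), 'err', np.float64(1.0))
```

```bash
python3 -c "
from cell import env
print(env.sign_off())"
```

```text
the job is handed in; nothing more can be done
None
```

The job is handed in at about 36 s: the tin, clock and case are each on their own stand, about 2–3 mm off centre or less by camera and well aligned. The tin waited on the mat, and the mug, pill bottle and bowl were not touched.

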